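Dry the hard plugs in the tackle dryer

TASK

Dry the hard wooden plugs in the tackle dryer: lift its loose lid off and set it down on the cork mat, lay every wooden plug in the well (the soft silicone lure stays out, it would melt), and put the lid back, fully seated. Then push the spring knob in, turn it clockwise past its safety stop as far as it goes, and let go of it. Leave the other things on the worktop where they are.

Things in the scene. Friction and masses are not known exactly. Their poses are not given: they have to be found in the camera images.
- dryer: fixed grey bench-top tackle dryer, 212 (x) by 285 (y) mm. Origin at table height; x away from the robot and y to the left at yaw 0, z up. Left part: open well, centre at y = +50 mm, inner size 200 (x) by 160 (y) mm, walls 6 mm thick, inner floor 20 mm and rim 75 mm above the table. Right part: lower control deck, top 45 mm above the table, from y = -149 to -36 mm; the knob's axis is upright at x = 0, y = -105 mm
- well_floor (a point): centre of the well's inner floor, 20 mm above the table; axes as the dryer's
- lid_seat (a point): centre of the well's rim, 75 mm above the table; axes as the dryer's. The seated lid's origin comes here
- lid: loose white lid, 0.3 kg. Origin at the centre of the underside of its plate (216 along x, 176 along y, 8 mm thick). Below the plate a raised step of 186 by 146 mm, 8 mm deep, drops into the well with 7 mm play a side. On the plate stands a solid black bar handle, 80 mm along x, 22 mm wide in y, its top 44 mm above the origin. At the start it is seated on the well, handle along the dryer's x; it may go back either way round
- lid_handle (a point): centre of the top face of the lid's bar handle
- mat: fixed flat cork mat, 220 (x) by 190 (y) by 4 mm, left of the dryer; origin at the centre of its underside. The lid is parked on it, right way up, resting on its step (lid origin then 12 mm above the table)
- plug0: loose hard wooden plug (fishing lure, hooks taken off), one of 3 to 5 alike; None if absent. Square-sided rounded body 56 mm long (x), 22 mm wide (y), 22 mm high, with a stubby tail at -x and a flat metal diving lip at +x, 82 mm overall, 25 g. Origin at the centre of the body's underside, x along its length, z up. Lies on the worktop to the right of the dryer. It may be laid anywhere in the well, one on another if need be, but clear of the lid
- plug1: loose hard wooden plug (fishing lure, hooks taken off), one of 3 to 5 alike; None if absent. Square-sided rounded body 56 mm long (x), 22 mm wide (y), 22 mm high, with a stubby tail at -x and a flat metal diving lip at +x, 82 mm overall, 25 g. Origin at the centre of the body's underside, x along its length, z up. Lies on the worktop to the right of the dryer. It may be laid anywhere in the well, one on another if need be, but clear of the lid
- plug2: loose hard wooden plug (fishing lure, hooks taken off), one of 3 to 5 alike; None if absent. Square-sided rounded body 56 mm long (x), 22 mm wide (y), 22 mm high, with a stubby tail at -x and a flat metal diving lip at +x, 82 mm overall, 25 g. Origin at the centre of the body's underside, x along its length, z up. Lies on the worktop to the right of the dryer. It may be laid anywhere in the well, one on another if need be, but clear of the lid
- plug3: loose hard wooden plug (fishing lure, hooks taken off), one of 3 to 5 alike; None if absent. Square-sided rounded body 56 mm long (x), 22 mm wide (y), 22 mm high, with a stubby tail at -x and a flat metal diving lip at +x, 82 mm overall, 25 g. Origin at the centre of the body's underside, x along its length, z up. Lies on the worktop to the right of the dryer. It may be laid anywhere in the well, one on another if need be, but clear of the lid
- plug4: loose hard wooden plug (fishing lure, hooks taken off), one of 3 to 5 alike; None if absent. Square-sided rounded body 56 mm long (x), 22 mm wide (y), 22 mm high, with a stubby tail at -x and a flat metal diving lip at +x, 82 mm overall, 25 g. Origin at the centre of the body's underside, x along its length, z up. Lies on the worktop to the right of the dryer. It may be laid anywhere in the well, one on another if need be, but clear of the lid
- soft_lure: yellow soft silicone lure among the plugs, thin (14 mm wide, 10 mm high, 99 mm long) with a round flat paddle tail; origin at its underside. Must not go into the dryer
- knob (a joint): turn of the dryer's knob, rad, 0 = off, grows clockwise seen from above, end stop at 1.4. The knob starts between 0 and 0.2. A lug on it meets a steel tooth on the deck at about 0.38 unless the knob is held in at least 6 mm between 0.35 and 0.9; beyond 0.9 it may spring out again, and the tooth then keeps it from turning back. Friction 0.04 N m; stays where left
- knob_in (a joint): how far the knob is pushed in (down), m: 0 sprung out, 0.009 bottomed. Spring: 3 N at first, 8.4 N when bottomed
- knob_top (a point): centre of the knob's top face; its frame turns and sinks with the knob. The knob is black: a bar grip 48 mm long (along this point's x), 14 mm wide, running from this point down 30 mm, on a round skirt of 48 mm diameter. With the knob out its top is 97 mm above the table, the bar's foot 67 mm. At 0 the bar lies along the dryer's x. The steel tooth stands beside the skirt, its top 61.5 mm above the table, up to 43 mm from the axis
- mug: red ceramic mug of swivels, 80 mm across, 92 mm high; leave alone
- reel: black baitcasting reel, 70 by 100 by 56 mm; leave alone
- pliers: steel pliers lying flat, 170 mm long, 12 mm high, between robot and dryer; leave alone
- spool: line spool standing flat, 68 mm across, 42 mm high; leave alone
There are look-alikes about, which are no part of the job. Leave any pink look-alike of the plug0 alone.

How it is judged:
By the outcome, as a careful person would: the job done as asked, in the order asked, and still so for the second after the job is handed in, with the robot touching nothing.
Of plug0, plug1, plug2, plug3, plug4 only 3 to 5 are there at a start; the rules pass over those that are not, and their reading is None.
At some moment in a run one of plug0, plug1, plug2, plug3, plug4 may be knocked a few centimetres aside while the robot is not near it.
It also fails if it takes over 210 s, if anything falls off the work surface, if the arm or the gripper's body presses on something with over 40 N, if the wrist force passes 120 N, or if a joint passes its speed limit or range.

ROBOT

A 6-joint arm with a two-finger parallel gripper is mounted at the origin on the work surface. World frame = base frame: x ahead of the robot, y to its left, z up, the work surface at z = 0. Lengths are in mm, angles in rad, forces in N, time in s.
With the tool pointing down it reaches from about 350 to 975 mm from the base axis. Payload 7.1 kg.
Tool frame: the origin (TCP) lies midway between the tips of the shut fingers; the grasp point (between the pads) lies 19 mm behind it (ctrl.tcp_to_grasp is the distance from the TCP to the grasp point, in mm); z points along the fingers, y is the line along which they close (so a half turn about z gives the same grasp; the last joint's range is limited). The gripper opens to 88 mm and grips with 3 to 60 N. Pads are 20 mm wide; open, the fingers measure 115 mm over their backs; the gripper's body (75 mm by 178 mm) begins 61 mm behind the grasp point.
Start: joints at [-1.142, 0.423, 1.63, -0, 1.089, -0.019], TCP at [270.629, -563.351, 222.675] pointing down, gripper open.
Joint ranges: [-3, 3], [-0.9, 2.11], [0.09, 2.58], [-1.31, 4.45], [0.11, 2.69], [-2.54, 2.54]. Speed limits (rad/s): [2.39, 2.39, 3.01, 3.14, 3.14, 3.14].

INTERFACE

Orientations are given as a rotation vector (axis times angle).
In Python, from workcell import get_obs, cams, ticket, boxes_of, ctrl gives the robot as it stands.
- The arm moves only by the shell command python3 -m creep 'ROWS' [OPENING]. ROWS is JSON, one flat list of numbers, 4 for each row, row after row: the shift along the world's x, y, z in m, then the turn about the world's z in rad. In form: [tx, ty, tz, spin, tx, ty, tz, spin, ...]. A call has 1 to 10 rows; each row is the pose to reach, as a shift and turn from the pose commanded when the call began; what a row does not reach only later rows make up. A row lasts 1/12 s, in which the tool goes at most 41.7 mm and 7.16 degrees, less where a joint would pass 70% of its speed; a pose out of reach is approached as far as the arm can. A call with a gripper value outside its range is refused whole. OPENING is the opening, from 0 (shut) to 1 (fully open), set as the call begins (- or left out, the last holds). The fingers move at their own pace and stop on an object; the grip force is fixed at half the most. Time passes only in rows, so rows that repeat a pose let the fingers close. It gives the time, the measured TCP pose, the force, the opening and the grip force at its end, in the units of the state.
- get_obs(): the state, without advancing time (a new reading comes with each control period).
- cams.get_image(name): name is "side" or "top" or "wrist"; returns (picture, depth): 480x640x3 uint8, red, green, blue; 480x640 float32, mm along the optical axis (not along the pixel's ray), 0 where there is no reading.
- cams.get_calibration(name): a dict with "mtx" (3x3 intrinsics, pixels), "R" (3x3) and "t" (3): a world point X has camera coordinates R X + t; the wrist camera has in their place "mount" (4x4, takes a point from camera to tool coordinates, whose origin is the TCP and whose axes are the flange's). Camera axes: x right, y down, z forward; pixel columns grow to the right and rows downward; lengths in mm; the calibration is good to about 2 mm. The wrist camera is an equidistant fisheye: a pixel r from the principal point sees the ray r / f radians off the axis. A picture is of the moment at which its call begins: read the wrist's pose just before it. get_calibration takes no time and is no camera call.
- ticket.close_job(): hands the job in; it is judged then, once.
Trained networks look in the newest picture that a camera, given by its name, has taken for a name from the list of things; names that differ only in an ending like _2 or _b are one class to them, and where a whole thing is asked for, a point or a joint stands for the part that bears it (a point fixed in the world has none). Each returns a list of dicts, best first, with "score" (0 to 1); they miss things now and then, are a little off and sometimes report something else, mostly with a low value. They report only what shows in the picture. A call takes as long as a camera call. They do not tell look-alikes from the thing itself.
- boxes_of(camera, target): "centre" ([column, row] in pixels, amid what is visible of it).
The state is a dict: "t": time; "qpos": joint angles; "qvel": joint speeds; "joint_torque": joint torques, N m; "ee_pos": TCP position; "orientation": TCP orientation; "ft_force": force on the tool from outside, world axes, zero at the start; "moment": the same for the moment, N m; "width": finger opening in mm; "grasp_force": force on a finger pad.
Only numpy, scipy, OpenCV 4.12 (cv2) and the standard library are available. Lean on these libraries where they do the work, as an engineer would, in place of code of your own. Each camera call takes 0.05 s, during which the arm holds its last target. There are 200 camera calls.

## Working session

There is one attempt and no reset: what is moved stays moved. The work goes in short steps, Python scripts to look and compute and a shell command to move; the robot and the scene stay as the last step left them, time stands still between calls to the robot, and variables do not carry over. Pictures are saved under pics/ and viewed, at most 14 in all, crops included, and the job is handed in when it is done.

```bash
ls; mkdir -p pics; cat > h.py <<'E'
import numpy as np, cv2
from scipy.spatial.transform import Rotation as R
from workcell import get_obs, cams, ticket, boxes_of, ctrl
def world(cam,depth=None):
    """world-point map HxWx3 for fixed cams"""
    c=cams.get_calibration(cam); K=np.array(c["mtx"]); Rm=np.array(c["R"]); t=np.array(c["t"])
    v,u=np.mgrid[0:480,0:640]
    P=np.stack([(u-K[0,2])/K[0,0]*depth,(v-K[1,2])/K[1,1]*depth,depth],-1)
    return (P-t)@Rm
def save(n,img): cv2.imwrite(f"pics/{n}.png",img[...,::-1])
E
python3 - <<'E'
from h import *
for c in("top","side"):
    im,d=cams.get_image(c); save(c+"0",im); np.savez(f"{c}0.npz",im=im,d=d)
    k=cams.get_calibration(c); print(c,np.round(k["mtx"],1).tolist(),np.round(k["R"],3).tolist(),np.round(k["t"]).tolist())
o=get_obs(); print(o["t"],o["ee_pos"],o["orientation"],o["width"])
E
```

```text
pics
top [[594.9, 0.0, 317.1], [0.0, 594.9, 238.7], [0.0, 0.0, 1.0]] [[0.011, -1.0, -0.022], [-0.988, -0.007, -0.151], [0.151, 0.023, -0.988]] [-40.0, 591.0, 1696.0]
side [[611.1, 0.0, 328.5], [0.0, 611.1, 236.4], [0.0, 0.0, 1.0]] [[0.987, -0.161, -0.018], [-0.095, -0.482, -0.871], [0.131, 0.861, -0.491]] [-582.0, 113.0, 1312.0]
0.1 [ 270.43962175 -562.93032413  222.00273963] [-3.06192898e+00 -6.97261891e-01  4.14512070e-04] 87.68482563571538
```

View pics/top0.png

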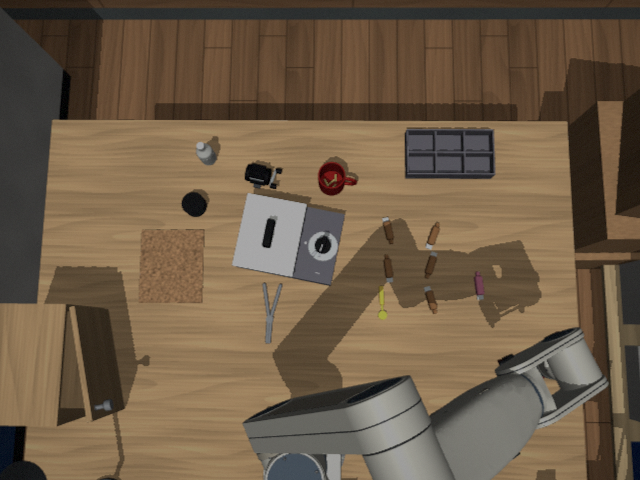

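View pics/side0.png

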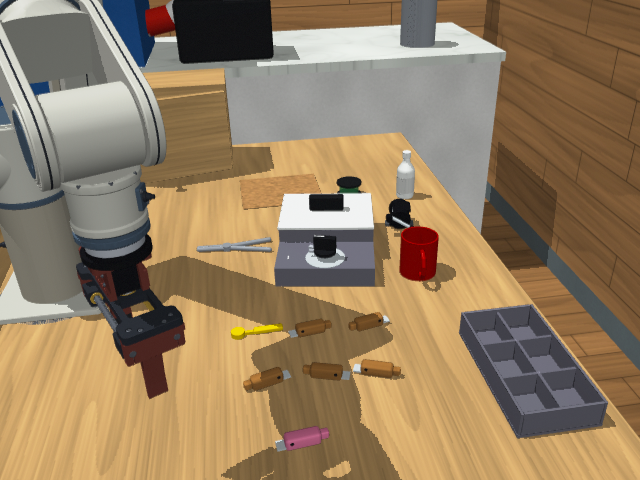

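The top view shows the dryer with lid handle at (269,232), the knob at (322,246) and the mat at (172,266). Candidates for plugs are brown at (389,230), (433,236), (389,268), (431,265) and (431,299). The look-alikes are the pink one at (479,285) and the yellow soft lure at (382,303). I choose the five brown ones and will check them in a crop.

```bash
cat >> h.py <<'E'
def blobs(W,zlo,zhi,box,minn=15):
    x0,x1,y0,y1=box
    m=((W[...,2]>zlo)&(W[...,2]<zhi)&(W[...,0]>x0)&(W[...,0]<x1)&(W[...,1]>y0)&(W[...,1]<y1)).astype(np.uint8)
    n,l,s,c=cv2.connectedComponentsWithStats(m,connectivity=8)
    out=[]
    for i in range(1,n):
        if s[i,4]<minn: continue
        p=W[l==i]; r=cv2.minAreaRect(p[:,:2].astype(np.float32))
        cc=cv2.boxPoints(r); e=[cc[1]-cc[0],cc[2]-cc[1]]; e=max(e,key=np.linalg.norm)
        out.append(dict(n=int(s[i,4]),px=np.round(c[i]).tolist(),c=np.round(r[0],1).tolist(),sz=np.round(sorted(r[1]),0).tolist(),ang=round(float(np.degrees(np.arctan2(e[1],e[0]))%180),1),z=round(float(np.median(p[:,2])),1),zmax=round(float(p[:,2].max()),1)))
    return out
E
python3 - <<'E'
from h import *
f=np.load("top0.npz"); W=world("top",f["d"]); im=f["im"]
for n,px in dict(h=(269,232),mat=(172,266),knob=(322,246),lidc=(250,225)).items(): print(n,np.round(W[px[1],px[0]],1))
b=W[266,172]; box=(b[0]-250,b[0]+300,b[1]-900,b[1]+50)
print("lid plate");[print(x) for x in blobs(W,76,92,box,200)]
print("handle/knob");[print(x) for x in blobs(W,93,135,box,8)]
print("low");[print(x) for x in blobs(W,6,40,(W[299,431,0]-60,W[220,389,0]+60,-700,0),10)]
print("mat",[x for x in blobs(W,2,9,(b[0]-150,b[0]+150,b[1]-150,b[1]+140),500)])
save("crop0",cv2.resize(im[200:330,350:510],None,fx=5,fy=4.6,interpolation=cv2.INTER_CUBIC)[:598])
E
```

```text
h [599.5  99.5 111. ]
mat [5.124e+02 4.000e+02 2.000e-01]
knob [562.4 -50.3  99.7]
lidc [624.6 158.1  80.3]
lid plate
{'n': 4060, 'px': [270.0, 234.0], 'c': [598.9, 100.5], 'sz': [177.0, 217.0], 'ang': 169.9, 'z': 83.3, 'zmax': 92.0}
handle/knob
{'n': 254, 'px': [269.0, 232.0], 'c': [598.5, 99.2], 'sz': [25.0, 81.0], 'ang': 169.5, 'z': 117.8, 'zmax': 129.5}
{'n': 75, 'px': [323.0, 243.0], 'c': [570.5, -52.1], 'sz': [14.0, 47.0], 'ang': 161.5, 'z': 98.3, 'zmax': 107.9}
low
{'n': 182, 'px': [388.0, 230.0], 'c': [625.4, -246.9], 'sz': [28.0, 84.0], 'ang': 10.0, 'z': 20.0, 'zmax': 31.5}
{'n': 188, 'px': [433.0, 235.0], 'c': [611.7, -380.0], 'sz': [28.0, 86.0], 'ang': 165.8, 'z': 18.8, 'zmax': 31.6}
{'n': 177, 'px': [430.0, 265.0], 'c': [523.1, -369.8], 'sz': [23.0, 82.0], 'ang': 162.7, 'z': 20.2, 'zmax': 31.5}
{'n': 185, 'px': [388.0, 267.0], 'c': [513.3, -246.4], 'sz': [26.0, 84.0], 'ang': 7.1, 'z': 20.0, 'zmax': 33.5}
{'n': 202, 'px': [479.0, 285.0], 'c': [461.5, -508.0], 'sz': [28.0, 85.0], 'ang': 3.3, 'z': 18.7, 'zmax': 36.3}
{'n': 16, 'px': [312.0, 281.0], 'c': [469.3, -19.7], 'sz': [2.0, 39.0], 'ang': 79.1, 'z': 27.7, 'zmax': 39.6}
{'n': 85, 'px': [381.0, 295.0], 'c': [431.4, -224.9], 'sz': [18.0, 59.0], 'ang': 5.5, 'z': 10.8, 'zmax': 19.3}
{'n': 192, 'px': [431.0, 299.0], 'c': [419.3, -368.8], 'sz': [27.0, 81.0], 'ang': 11.4, 'z': 18.8, 'zmax': 29.8}
{'n': 59, 'px': [383.0, 314.0], 'c': [373.6, -229.9], 'sz': [25.0, 28.0], 'ang': 78.7, 'z': 10.4, 'zmax': 21.1}
mat [{'n': 3666, 'px': [171.0, 268.0], 'c': [512.6, 395.5], 'sz': [288.0, 298.0], 'ang': 0.6, 'z': 4.8, 'zmax': 9.0}]
```

View pics/crop0.png

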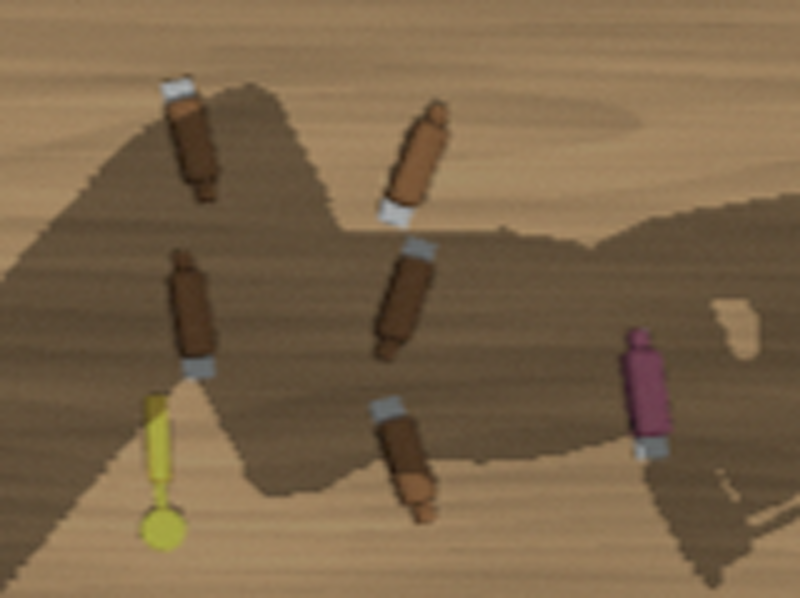

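The crop shows five brown plugs with grey lips, one pink look-alike at top-image (479,285), and the yellow lure at (382,303). The dryer yaw is about -10.3° and the lid centre is (598.7,100). The knob sits at (570.8,-52.3), already turned about 0.15 rad. I'm moving over the lid.

```bash
python3 -m creep '[0.164,0.331,0,-0.315,0.164,0.331,0,-0.315,0.164,0.331,0,-0.315,0.164,0.331,0,-0.315,0.164,0.331,0,-0.315,0.164,0.331,0,-0.315,0.164,0.331,0,-0.315,0.164,0.331,0,-0.315,0.164,0.331,0,-0.315,0.164,0.331,0,-0.315]' 1
python3 -m creep '[0.164,0.331,-0.06,-0.315,0.164,0.331,-0.06,-0.315,0.164,0.331,-0.06,-0.315,0.164,0.331,-0.06,-0.315,0.164,0.331,-0.06,-0.315,0.164,0.331,-0.06,-0.315,0.164,0.331,-0.06,-0.315,0.164,0.331,-0.06,-0.315,0.164,0.331,-0.06,-0.315,0.164,0.331,-0.06,-0.315]'
cat >> h.py <<'E'
def tool():
    o=get_obs(); m=R.from_rotvec(o["orientation"]).as_matrix()
    print("t %.1f"%o["t"],"tcp",np.round(o["ee_pos"],1),"close ang %.1f"%np.degrees(np.arctan2(m[1,1],m[0,1])),"w %.1f"%o["width"],"F",np.round(o["ft_force"],1),"q6 %.2f"%o["qpos"][5],"tilt",np.round(m[:2,2],3),"grip %.1f"%o["grasp_force"])
    return o
E
python3 -c "
from h import *
tool()"
```

```text
t: 0.93
ee_pos: [436.2, -227.5, 222.5]
orientation: [-3.133, -0.215, -0.0]
ft_force: [-0.1, 0.2, 0.0]
width: 88.3
grasp_force: 0.0
t: 1.77
ee_pos: [600.4, 103.0, 161.5]
orientation: [-3.128, 0.281, -0.001]
ft_force: [0.2, -1.3, -0.2]
width: 87.9
grasp_force: 0.0
t 1.8 tcp [600.4 103.  161.5] close ang -100.3 w 87.9 F [ 0.2 -1.3 -0.2] q6 1.90 tilt [0.001 0.001] grip 0.0
```

```bash
python3 -m creep '[0,0.001,-0.03,0,0,0.001,-0.06,0,0,0.001,-0.072,0,0,0.001,-0.072,0,0,0.001,-0.072,0,0,0.001,-0.072,0]' 
python3 -m creep '[0,0,0,0,0,0,0,0,0,0,0,0,0,0,0,0,0,0,0,0,0,0,0,0,0,0,0,0,0,0,0,0,0,0,0,0]' 0
python3 -m creep '[0,0,0.01,0,0,0,0.03,0,0,0,0.06,0,0,0,0.09,0,0,0,0.11,0,0,0,0.11,0,0,0,0.11,0]'
```

```text
t: 2.27
ee_pos: [599.6, 99.2, 92.0]
orientation: [-3.128, 0.287, -0.003]
ft_force: [0.2, -0.1, -0.4]
width: 87.7
grasp_force: 0.0
t: 3.02
ee_pos: [598.6, 99.7, 90.6]
orientation: [3.129, -0.286, -0.0]
ft_force: [-0.5, -0.7, -0.6]
width: 31.2
grasp_force: 0.0
t: 3.6
ee_pos: [599.0, 99.7, 201.6]
orientation: [-3.128, 0.286, -0.003]
ft_force: [-0.0, 0.1, -3.5]
width: 21.4
grasp_force: 30.0
```

```bash
python3 -m creep '[-0.087,0.3,0,0.18,-0.087,0.3,0,0.18,-0.087,0.3,0,0.18,-0.087,0.3,0,0.18,-0.087,0.3,0,0.18,-0.087,0.3,0,0.18,-0.087,0.3,0,0.18,-0.087,0.3,0,0.18,-0.087,0.3,0,0.18,-0.087,0.3,0,0.18]'
python3 -m creep '[0,0,-0.04,0,0,0,-0.08,0,0,0,-0.12,0,0,0,-0.15,0,0,0,-0.15,0,0,0,-0.15,0]'
python3 - <<'E'
from h import *
tool()
im,d=cams.get_image("side"); save("mat1",im[140:300,180:440].repeat(3,0).repeat(3,1)); 
W=world("side",d)
p=W[(W[...,1]>290)&(W[...,1]<520)&(W[...,0]>395)&(W[...,0]<630)&(W[...,2]>15)&(W[...,2]<75)]
print(np.round(np.percentile(p,[2,50,98],axis=0),1))
E
```

```text
t: 4.43
ee_pos: [509.8, 399.9, 198.0]
orientation: [3.139, 0.001, -0.005]
ft_force: [0.1, -0.1, -3.9]
width: 22.0
grasp_force: 30.0
t: 4.93
ee_pos: [510.6, 397.1, 48.0]
orientation: [3.138, -0.006, -0.007]
ft_force: [1.2, -0.1, -3.3]
width: 21.8
grasp_force: 30.0
t 4.9 tcp [510.6 397.1  48. ] close ang -90.2 w 21.8 F [ 1.2 -0.1 -3.3] q6 2.22 tilt [-0.004 -0.004] grip 30.0
[[412.5 306.9  20.6]
 [512.4 379.7  26.2]
 [619.6 476.7  63.2]]
```

View pics/mat1.png

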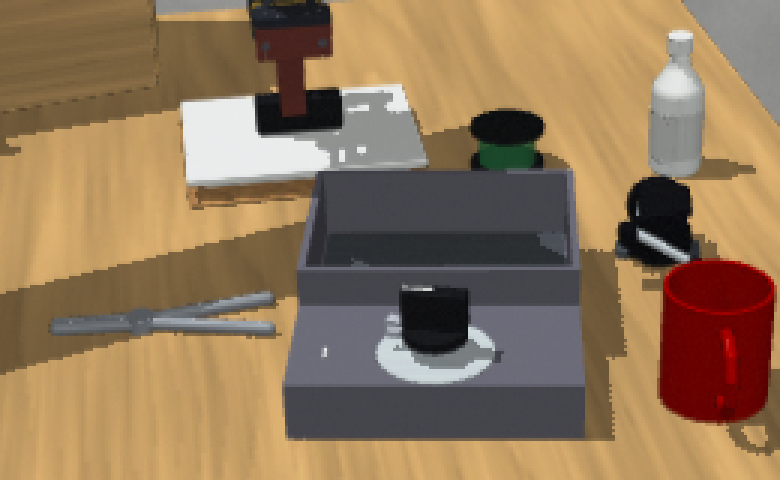

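The lid hangs about 6 mm above its resting height over the mat, held by the handle (about (295,110) in the crop), and the well is open. I'll lower the last bit in small steps.

```bash
python3 -m creep '[0,0,-0.003,0,0,0,-0.004,0,0,0,-0.004,0,0,0,-0.004,0]'; python3 -m creep '[0,0,-0.001,0,0,0,-0.002,0,0,0,-0.002,0,0,0,-0.002,0]';python3 -c "
from h import *
W=world('side',cams.get_image('side')[1])
p=W[(W[...,1]>290)&(W[...,1]<380)&(W[...,0]>425)&(W[...,0]<600)&(W[...,2]>12)&(W[...,2]<50)]
print(np.median(p[:,2]))"
```

```text
t: 5.32
ee_pos: [512.0, 399.8, 47.7]
orientation: [-3.141, 0.004, -0.002]
ft_force: [0.1, 1.0, -2.9]
width: 21.6
grasp_force: 30.0
t: 5.65
ee_pos: [511.5, 399.7, 44.6]
orientation: [3.142, -0.003, -0.0]
ft_force: [-0.6, 0.7, -3.0]
width: 21.7
grasp_force: 30.0
22.092465762561325
```

```bash
python3 -m creep '[0,0,-0.001,0,0,0,-0.002,0,0,0,-0.002,0,0,0,-0.002,0]'; python3 -m creep '[0,0,-0.001,0,0,0,-0.002,0,0,0,-0.002,0,0,0,-0.002,0]'
```

```text
t: 6.03
ee_pos: [511.6, 399.6, 42.6]
orientation: [3.141, -0.003, -0.0]
ft_force: [0.7, -0.2, -2.8]
width: 21.6
grasp_force: 30.0
t: 6.37
ee_pos: [511.9, 399.9, 41.5]
orientation: [-3.141, 0.003, -0.001]
ft_force: [-0.9, -1.6, 5.5]
width: 21.6
grasp_force: 30.0
```

Contact on the mat. I'll release, rise, and go halfway back, then look again at the plugs.

```bash
python3 -m creep '[0,0,0,0,0,0,0,0,0,0,0,0,0,0,0,0,0,0,0,0,0,0,0,0,0,0,0,0,0,0,0,0]' 1
python3 -m creep '[0,0,0.03,0,0,0,0.07,0,0,0,0.11,0,0,0,0.15,0,0.03,-0.03,0.15,0.05,0.054,-0.06,0.15,0.1,0.054,-0.1,0.15,0.15,0.054,-0.14,0.15,0.175,0.054,-0.18,0.15,0.175,0.054,-0.2,0.15,0.175]'
cat >> h.py <<'E'
def low(box=(340,700,-720,-140)):
    im,d=cams.get_image("top"); W=world("top",d)
    for x in blobs(W,6,45,box,30):
        x["rgb"]=im[int(x["px"][1]),int(x["px"][0])].tolist(); print(x)
    return im,W
E
python3 - <<'E'
from h import *
tool(); im,W=low(); print("lid"); [print(x) for x in blobs(W,14,30,(350,680,250,540),300)]; [print(x) for x in blobs(W,34,75,(350,680,330,470),30)]
E
```

```text
t: 7.03
ee_pos: [511.6, 399.6, 40.6]
orientation: [3.142, -0.004, -0.0]
ft_force: [0.3, -0.2, -0.7]
width: 71.5
grasp_force: 0.0
t: 7.87
ee_pos: [565.1, 195.8, 190.5]
orientation: [3.129, 0.268, -0.002]
ft_force: [-0.1, -0.5, -0.3]
width: 87.7
grasp_force: 0.0
t 7.9 tcp [565.1 195.8 190.5] close ang -80.2 w 87.7 F [-0.1 -0.5 -0.3] q6 1.71 tilt [-0.001 -0.001] grip 0.0
{'n': 180, 'px': [389.0, 231.0], 'c': [623.7, -248.0], 'sz': [29.0, 82.0], 'ang': 9.1, 'z': 19.2, 'zmax': 31.2, 'rgb': [125, 89, 56]}
{'n': 188, 'px': [433.0, 235.0], 'c': [609.0, -380.5], 'sz': [26.0, 84.0], 'ang': 159.8, 'z': 19.6, 'zmax': 30.4, 'rgb': [127, 92, 60]}
{'n': 187, 'px': [431.0, 265.0], 'c': [525.8, -370.7], 'sz': [27.0, 88.0], 'ang': 165.0, 'z': 19.7, 'zmax': 34.4, 'rgb': [124, 88, 56]}
{'n': 185, 'px': [388.0, 268.0], 'c': [512.9, -246.8], 'sz': [26.0, 83.0], 'ang': 6.9, 'z': 19.9, 'zmax': 37.8, 'rgb': [125, 88, 57]}
{'n': 202, 'px': [479.0, 285.0], 'c': [463.1, -508.1], 'sz': [28.0, 82.0], 'ang': 6.9, 'z': 19.4, 'zmax': 35.1, 'rgb': [162, 104, 127]}
{'n': 210, 'px': [431.0, 299.0], 'c': [421.6, -368.1], 'sz': [31.0, 86.0], 'ang': 13.9, 'z': 19.3, 'zmax': 32.4, 'rgb': [125, 90, 58]}
{'n': 78, 'px': [382.0, 295.0], 'c': [424.2, -224.2], 'sz': [16.0, 68.0], 'ang': 4.7, 'z': 10.6, 'zmax': 21.7, 'rgb': [168, 165, 67]}
{'n': 53, 'px': [383.0, 315.0], 'c': [374.4, -228.9], 'sz': [20.0, 24.0], 'ang': 90.2, 'z': 10.8, 'zmax': 18.8, 'rgb': [169, 167, 69]}
lid
{'n': 2322, 'px': [159.0, 268.0], 'c': [514.4, 421.3], 'sz': [138.0, 216.0], 'ang': 0.1, 'z': 20.9, 'zmax': 30.0}
{'n': 258, 'px': [168.0, 264.0], 'c': [514.0, 399.2], 'sz': [24.0, 80.0], 'ang': 0.0, 'z': 55.7, 'zmax': 73.4}
```

```bash
python3 -m creep '[0.03,-0.2,0,0,0.03,-0.2,0,0,0.03,-0.2,0,0,0.03,-0.2,0,0,0.03,-0.2,0,0,0.059,-0.4,0,0,0.059,-0.4,0,0,0.059,-0.4,0,0,0.059,-0.4,0,0,0.059,-0.4,0,0]'
python3 -m creep '[0,-0.043,0,0,0,-0.043,-0.04,0,0,-0.043,-0.08,0,0,-0.043,-0.12,0,0,-0.043,-0.16,0,0,-0.043,-0.18,0,0,-0.043,-0.186,0,0,-0.043,-0.186,0,0,-0.043,-0.186,0]'
python3 -c "
from h import *
tool()"
```

```text
t: 8.75
ee_pos: [625.0, -202.8, 190.8]
orientation: [3.13, 0.27, 0.001]
ft_force: [0.2, 0.5, 1.5]
width: 87.8
grasp_force: 0.0
t: 9.5
ee_pos: [625.3, -243.3, 5.1]
orientation: [3.13, 0.271, 0.001]
ft_force: [-0.6, -0.5, -0.8]
width: 87.9
grasp_force: 0.0
t 9.5 tcp [ 625.3 -243.3    5.1] close ang -80.1 w 87.9 F [-0.6 -0.5 -0.8] q6 1.01 tilt [ 0.001 -0.   ] grip 0.0
```

```bash
python3 -m creep '[0,-0.002,0,0,0,-0.002,0,0,0,-0.002,0,0,0,-0.002,0,0,0,-0.002,0,0,0,-0.002,0,0,0,-0.002,0,0,0,-0.002,0,0,0,-0.002,0,0,0,-0.002,0,0]' 0
python3 -m creep '[0,0,0,0,0,0,0,0,0,0,0,0,0,0,0.04,0,0,0,0.08,0,0,0,0.12,0,0,0,0.15,0,0,0,0.15,0,0,0,0.15,0]'
python3 -c "
from h import *
tool()"
```

```text
t: 10.33
ee_pos: [624.6, -245.4, 4.6]
orientation: [-3.13, -0.271, 0.0]
ft_force: [-0.7, -0.4, -0.3]
width: 24.6
grasp_force: 0.1
t: 11.08
ee_pos: [625.8, -245.8, 157.0]
orientation: [3.128, 0.271, 0.006]
ft_force: [0.2, -0.4, -0.9]
width: 21.8
grasp_force: 29.9
t 11.1 tcp [ 625.8 -245.8  157. ] close ang -80.1 w 21.8 F [ 0.2 -0.4 -0.9] q6 1.01 tilt [ 0.004 -0.002] grip 29.9
```

```bash
python3 -m creep '[0.028,0.381,0,-0.353,0.028,0.381,0,-0.353,0.028,0.381,0,-0.353,0.028,0.381,0,-0.353,0.028,0.381,0,-0.353,0.028,0.381,0,-0.353,0.028,0.381,0,-0.353,0.028,0.381,0,-0.353,0.028,0.381,0,-0.353,0.028,0.381,0,-0.353]'
python3 -m creep '[0,0,0,0,0,0,-0.04,0,0,0,-0.08,0,0,0,-0.11,0,0,0,-0.128,0,0,0,-0.128,0,0,0,-0.128,0,0,0,-0.128,0]'
python3 -m creep '[0,0,0,0,0,0,0,0,0,0,0,0,0,0,0,0,0,0,0,0]' 0.34
python3 -m creep '[0,0,0.04,0,0,0,0.08,0,0,0,0.12,0,0,0,0.13,0,-0.003,-0.04,0.13,0,-0.006,-0.08,0.13,-0.04,-0.009,-0.12,0.13,-0.08,-0.012,-0.16,0.13,-0.12,-0.015,-0.2,0.13,-0.12,-0.015,-0.2,0.13,-0.12]'
python3 - <<'E'
from h import *
tool(); im,W=low(); save("well1",cv2.resize(im[180:310,220:460],None,fx=3,fy=3))
E
```

```text
t: 11.92
ee_pos: [651.4, 141.3, 152.4]
orientation: [-3.129, 0.276, 0.004]
ft_force: [-0.8, -0.6, -0.1]
width: 21.5
grasp_force: 29.9
t: 12.58
ee_pos: [651.9, 133.9, 25.6]
orientation: [3.128, -0.285, -0.003]
ft_force: [0.8, -0.4, -0.4]
width: 21.7
grasp_force: 30.0
t: 13.0
ee_pos: [652.8, 135.7, 27.0]
orientation: [-3.129, 0.283, -0.001]
ft_force: [-0.1, 0.2, -0.7]
width: 30.1
grasp_force: 0.0
t: 13.83
ee_pos: [637.0, -70.5, 156.8]
orientation: [3.103, -0.477, 0.001]
ft_force: [0.3, 1.1, -0.1]
width: 29.9
grasp_force: 0.0
t 13.8 tcp [637.  -70.5 156.8] close ang -107.5 w 29.9 F [ 0.3  1.1 -0.1] q6 1.75 tilt [ 0.    -0.002] grip 0.0
{'n': 189, 'px': [442.0, 236.0], 'c': [608.3, -403.4], 'sz': [27.0, 82.0], 'ang': 154.1, 'z': 19.7, 'zmax': 39.4, 'rgb': [117, 82, 52]}
{'n': 190, 'px': [431.0, 265.0], 'c': [520.4, -371.6], 'sz': [31.0, 82.0], 'ang': 156.2, 'z': 19.3, 'zmax': 34.4, 'rgb': [117, 83, 52]}
{'n': 183, 'px': [388.0, 268.0], 'c': [512.7, -243.4], 'sz': [30.0, 79.0], 'ang': 8.6, 'z': 19.4, 'zmax': 32.0, 'rgb': [118, 83, 54]}
{'n': 196, 'px': [479.0, 285.0], 'c': [463.5, -508.0], 'sz': [26.0, 83.0], 'ang': 5.5, 'z': 18.9, 'zmax': 30.1, 'rgb': [152, 97, 121]}
{'n': 84, 'px': [381.0, 295.0], 'c': [429.9, -225.7], 'sz': [15.0, 62.0], 'ang': 4.3, 'z': 10.7, 'zmax': 24.7, 'rgb': [157, 154, 62]}
{'n': 199, 'px': [431.0, 300.0], 'c': [419.0, -369.6], 'sz': [30.0, 83.0], 'ang': 21.9, 'z': 19.5, 'zmax': 29.1, 'rgb': [116, 82, 52]}
{'n': 52, 'px': [383.0, 315.0], 'c': [375.2, -228.8], 'sz': [24.0, 26.0], 'ang': 112.1, 'z': 10.6, 'zmax': 22.5, 'rgb': [158, 157, 64]}
```

View pics/well1.png

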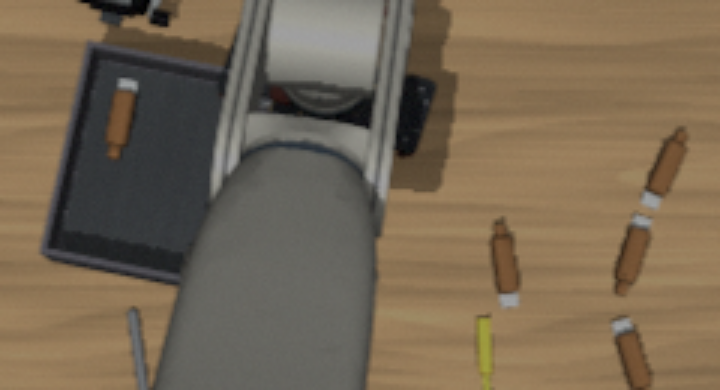

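The first plug lies in the well (at (120,118) in the crop). The second plug has been knocked to about (608,-403), so I use its new pose.

```bash
python3 -m creep '[-0.03,-0.339,0,-0.125,-0.03,-0.339,0,-0.125,-0.03,-0.339,0,-0.125,-0.03,-0.339,0,-0.125,-0.03,-0.339,0,-0.125,-0.03,-0.339,0,-0.125,-0.03,-0.339,0,-0.125,-0.03,-0.339,0,-0.125,-0.03,-0.339,0,-0.125,-0.03,-0.339,0,-0.125]' 1
python3 -m creep '[0,0,-0.04,0,0,0,-0.08,0,0,0,-0.12,0,0,0,-0.145,0,0,0,-0.152,0,0,0,-0.152,0,0,0,-0.152,0,0,0,-0.152,0]'
python3 -m creep '[0,0,0,0,0,0,0,0,0,0,0,0,0,0,0,0,0,0,0,0,0,0,0,0,0,0,0,0,0,0,0,0,0,0,0,0,0,0,0,0]' 0
python3 -m creep '[0,0,0,0,0,0,0,0,0,0,0,0,0,0,0.04,0,0,0,0.08,0,0,0,0.12,0,0,0,0.15,0,0,0,0.15,0,0,0,0.15,0]'
python3 -c "
from h import *
tool()"
```

```text
t: 14.72
ee_pos: [607.5, -405.1, 156.2]
orientation: [3.07, -0.667, 0.001]
ft_force: [0.6, 1.2, -0.1]
width: 87.4
grasp_force: 0.0
t: 15.38
ee_pos: [609.0, -402.3, 5.8]
orientation: [3.071, -0.66, 0.002]
ft_force: [-0.2, 0.9, -0.3]
width: 87.4
grasp_force: 0.0
t: 16.22
ee_pos: [607.6, -403.4, 4.6]
orientation: [-3.071, 0.663, 0.0]
ft_force: [-0.2, 0.2, -0.3]
width: 24.6
grasp_force: 0.0
t: 16.97
ee_pos: [608.8, -404.2, 157.5]
orientation: [3.069, -0.663, 0.007]
ft_force: [-0.1, -0.4, -0.4]
width: 21.4
grasp_force: 30.0
t 17.0 tcp [ 608.8 -404.2  157.5] close ang -114.4 w 21.4 F [-0.1 -0.4 -0.4] q6 1.39 tilt [ 0.004 -0.003] grip 30.0
```

```bash
python3 -m creep '[0.0185,0.2475,0,0.123,0.0185,0.2475,0,0.123,0.0185,0.2475,0,0.123,0.0185,0.2475,0,0.123,0.0185,0.2475,0,0.123,0.0185,0.2475,0,0.123,0.0185,0.2475,0,0.123,0.0185,0.2475,0,0.123]'
python3 -m creep '[0.0185,0.2475,0,0.123,0.0185,0.2475,0,0.123,0.0185,0.2475,0,0.123,0.0185,0.2475,0,0.123,0.0185,0.2475,0,0.123,0.0185,0.2475,0,0.123,0.0185,0.2475,0,0.123,0.0185,0.2475,0,0.123,0.0185,0.2475,0,0.123]'
python3 -m creep '[0,0,0,0,0,0,-0.04,0,0,0,-0.08,0,0,0,-0.11,0,0,0,-0.128,0,0,0,-0.128,0,0,0,-0.128,0,0,0,-0.128,0]'
python3 -m creep '[0,0,0,0,0,0,0,0,0,0,0,0,0,0,0,0,0,0,0,0]' 0.34
python3 -m creep '[0,0,0.04,0,0,0,0.08,0,0,0,0.12,0,0,0,0.13,0,0,0,0.13,0,-0.01,-0.04,0.13,0,-0.02,-0.08,0.13,-0.04,-0.03,-0.12,0.13,-0.06,-0.03,-0.16,0.13,-0.06,-0.03,-0.16,0.13,-0.06]'
python3 -m creep '[-0.094,-0.303,0,-0.057,-0.094,-0.303,0,-0.057,-0.094,-0.303,0,-0.057,-0.094,-0.303,0,-0.057,-0.094,-0.303,0,-0.057,-0.094,-0.303,0,-0.057,-0.094,-0.303,0,-0.057,-0.094,-0.303,0,-0.057,-0.094,-0.303,0,-0.057,-0.094,-0.303,0,-0.057]' 1
python3 -m creep '[0,0,-0.04,0,0,0,-0.08,0,0,0,-0.12,0,0,0,-0.145,0,0,0,-0.152,0,0,0,-0.152,0,0,0,-0.152,0,0,0,-0.152,0]'
python3 -c "
from h import *
tool()"
```

```text
t: 17.63
ee_pos: [625.2, -153.4, 152.9]
orientation: [-3.106, 0.467, 0.005]
ft_force: [-0.2, -0.5, -0.3]
width: 21.8
grasp_force: 30.0
t: 18.38
ee_pos: [644.3, 90.2, 153.6]
orientation: [3.128, -0.282, -0.002]
ft_force: [-0.3, -0.3, 0.5]
width: 22.2
grasp_force: 30.0
t: 19.05
ee_pos: [644.9, 90.1, 26.8]
orientation: [3.129, -0.284, 0.0]
ft_force: [0.0, 0.3, -0.8]
width: 22.6
grasp_force: 30.0
t: 19.47
ee_pos: [644.8, 91.7, 27.1]
orientation: [-3.129, 0.281, -0.001]
ft_force: [0.3, -0.0, -0.3]
width: 29.9
grasp_force: 0.0
t: 20.3
ee_pos: [612.8, -74.0, 154.7]
orientation: [3.117, -0.382, -0.004]
ft_force: [0.5, -0.4, -0.3]
width: 29.9
grasp_force: 0.0
t: 21.13
ee_pos: [519.4, -371.7, 154.7]
orientation: [-3.105, 0.467, 0.004]
ft_force: [-0.3, -0.0, 0.2]
width: 87.6
grasp_force: 0.0
t: 21.8
ee_pos: [521.3, -370.3, 4.9]
orientation: [-3.107, 0.462, -0.0]
ft_force: [-0.3, 0.2, 0.1]
width: 88.0
grasp_force: 0.0
t 21.8 tcp [ 521.3 -370.3    4.9] close ang -106.9 w 88.0 F [-0.3  0.2  0.1] q6 1.23 tilt [0. 0.] grip 0.0
```

```bash
python3 -m creep '[0,0,0,0,0,0,0,0,0,0,0,0,0,0,0,0,0,0,0,0,0,0,0,0,0,0,0,0,0,0,0,0,0,0,0,0,0,0,0,0]' 0
python3 -m creep '[0,0,0,0,0,0,0,0,0,0,0,0,0,0,0.04,0,0,0,0.08,0,0,0,0.12,0,0,0,0.15,0,0,0,0.15,0,0,0,0.15,0]'
python3 -m creep '[0.058,0.209,0,0.058,0.058,0.209,0,0.058,0.058,0.209,0,0.058,0.058,0.209,0,0.058,0.058,0.209,0,0.058,0.058,0.209,0,0.058,0.058,0.209,0,0.058]'
python3 -m creep '[0.058,0.209,0,0.057,0.058,0.209,0,0.057,0.058,0.209,0,0.057,0.058,0.209,0,0.057,0.058,0.209,0,0.057,0.058,0.209,0,0.057,0.058,0.209,0,0.057,0.058,0.209,0,0.057]'
python3 -m creep '[0,0,0,0,0,0,-0.04,0,0,0,-0.08,0,0,0,-0.11,0,0,0,-0.128,0,0,0,-0.128,0,0,0,-0.128,0,0,0,-0.128,0]'
python3 -m creep '[0,0,0,0,0,0,0,0,0,0,0,0,0,0,0,0,0,0,0,0]' 0.34
python3 -m creep '[0,0,0.04,0,0,0,0.08,0,0,0,0.12,0,0,0,0.13,0,0,0,0.13,0]'
python3 -m creep '[-0.124,-0.293,0,0.311,-0.124,-0.293,0,0.311,-0.124,-0.293,0,0.311,-0.124,-0.293,0,0.311,-0.124,-0.293,0,0.311,-0.124,-0.293,0,0.311,-0.124,-0.293,0,0.311,-0.124,-0.293,0,0.311,-0.124,-0.293,0,0.311,-0.124,-0.293,0,0.311]' 1
python3 -m creep '[0,0,-0.04,0,0,0,-0.08,0,0,0,-0.12,0,0,0,-0.145,0,0,0,-0.152,0,0,0,-0.152,0,0,0,-0.152,0,0,0,-0.152,0]'
python3 -m creep '[0,0,0,0,0,0,0,0,0,0,0,0,0,0,0,0,0,0,0,0,0,0,0,0,0,0,0,0,0,0,0,0,0,0,0,0,0,0,0,0]' 0
python3 -m creep '[0,0,0,0,0,0,0,0,0,0,0,0,0,0,0.04,0,0,0,0.08,0,0,0,0.12,0,0,0,0.15,0,0,0,0.15,0,0,0,0.15,0]'
python3 -c "
from h import *
tool()"
```

```text
t: 22.63
ee_pos: [520.6, -371.4, 4.7]
orientation: [-3.107, 0.464, 0.0]
ft_force: [-0.3, -0.4, 0.9]
width: 24.9
grasp_force: 0.1
t: 23.38
ee_pos: [521.6, -372.1, 156.9]
orientation: [3.105, -0.463, 0.006]
ft_force: [-0.7, 0.2, 0.2]
width: 22.0
grasp_force: 30.0
t: 23.97
ee_pos: [578.1, -159.3, 152.8]
orientation: [-3.119, 0.367, 0.005]
ft_force: [0.4, 0.1, 0.2]
width: 21.9
grasp_force: 30.0
t: 24.63
ee_pos: [636.0, 45.2, 153.5]
orientation: [3.128, -0.284, -0.003]
ft_force: [1.2, -0.6, -0.7]
width: 22.0
grasp_force: 30.0
t: 25.3
ee_pos: [636.5, 44.8, 26.8]
orientation: [3.128, -0.288, -0.0]
ft_force: [0.6, -0.6, -0.1]
width: 21.9
grasp_force: 30.0
t: 25.72
ee_pos: [636.8, 46.7, 27.1]
orientation: [-3.129, 0.284, -0.001]
ft_force: [0.1, 0.4, 0.1]
width: 29.7
grasp_force: 0.0
t: 26.13
ee_pos: [639.2, 46.9, 160.9]
orientation: [-3.128, 0.284, -0.012]
ft_force: [0.2, -0.6, -0.9]
width: 29.7
grasp_force: 0.0
t: 26.97
ee_pos: [511.0, -247.0, 154.9]
orientation: [-3.134, -0.199, 0.004]
ft_force: [0.8, -0.0, -0.5]
width: 87.5
grasp_force: 0.0
t: 27.63
ee_pos: [513.4, -245.6, 5.0]
orientation: [3.135, 0.206, 0.001]
ft_force: [-0.3, 0.8, 0.6]
width: 87.8
grasp_force: 0.0
t: 28.47
ee_pos: [512.6, -246.3, 4.7]
orientation: [-3.135, -0.204, 0.0]
ft_force: [-0.2, 0.4, 0.4]
width: 24.8
grasp_force: 0.0
t: 29.22
ee_pos: [513.7, -246.9, 156.6]
orientation: [3.133, 0.204, 0.006]
ft_force: [-0.4, 1.3, -1.4]
width: 21.6
grasp_force: 30.0
t 29.2 tcp [ 513.7 -246.9  156.6] close ang -82.6 w 21.6 F [-0.4  1.3 -1.4] q6 0.97 tilt [ 0.004 -0.002] grip 30.0
```

```bash
python3 -m creep '[0.044,0.379,0,-0.309,0.044,0.379,0,-0.309,0.044,0.379,0,-0.309,0.044,0.379,0,-0.309,0.044,0.379,0,-0.309,0.044,0.379,0,-0.309,0.044,0.379,0,-0.309,0.044,0.379,0,-0.309,0.044,0.379,0,-0.309,0.044,0.379,0,-0.309]'
python3 -m creep '[0,0,0,0,0,0,0,0,0,0,-0.04,0,0,0,-0.08,0,0,0,-0.11,0,0,0,-0.128,0,0,0,-0.128,0,0,0,-0.128,0,0,0,-0.128,0]'
python3 -m creep '[0,0,0,0,0,0,0,0,0,0,0,0,0,0,0,0,0,0,0,0]' 0.34
python3 -m creep '[0,0,0.04,0,0,0,0.08,0,0,0,0.12,0,0,0,0.13,0,0,0,0.13,0]'
python3 -m creep '[-0.068,-0.251,0,0.22,-0.068,-0.251,0,0.22,-0.068,-0.251,0,0.22,-0.068,-0.251,0,0.22,-0.068,-0.251,0,0.22,-0.068,-0.251,0,0.22,-0.068,-0.251,0,0.22,-0.068,-0.251,0,0.22]' 1
python3 -m creep '[-0.068,-0.251,0,0.22,-0.068,-0.251,0,0.22,-0.068,-0.251,0,0.22,-0.068,-0.251,0,0.22,-0.068,-0.251,0,0.22,-0.068,-0.251,0,0.22,-0.068,-0.251,0,0.22,-0.068,-0.251,0,0.22]'
python3 -m creep '[0,0,-0.04,0,0,0,-0.08,0,0,0,-0.12,0,0,0,-0.145,0,0,0,-0.152,0,0,0,-0.152,0,0,0,-0.152,0,0,0,-0.152,0]'
python3 -m creep '[0,0,0,0,0,0,0,0,0,0,0,0,0,0,0,0,0,0,0,0,0,0,0,0,0,0,0,0,0,0,0,0,0,0,0,0,0,0,0,0]' 0
python3 -m creep '[0,0,0,0,0,0,0,0,0,0,0,0,0,0,0.04,0,0,0,0.08,0,0,0,0.12,0,0,0,0.15,0,0,0,0.15,0,0,0,0.15,0]'
python3 - <<'E'
from h import *
tool();low()
E
```

```text
t: 30.05
ee_pos: [555.9, 137.2, 152.8]
orientation: [-3.129, 0.276, 0.003]
ft_force: [0.5, 0.2, -0.2]
width: 21.8
grasp_force: 30.0
t: 30.8
ee_pos: [556.3, 131.0, 26.3]
orientation: [3.128, -0.284, -0.002]
ft_force: [-0.0, -0.9, -0.5]
width: 22.0
grasp_force: 30.0
t: 31.22
ee_pos: [556.8, 132.7, 27.1]
orientation: [-3.129, 0.281, -0.001]
ft_force: [0.6, -0.8, -0.1]
width: 30.2
grasp_force: 0.0
t: 31.63
ee_pos: [559.0, 133.3, 160.4]
orientation: [-3.127, 0.281, -0.011]
ft_force: [-1.3, 0.4, -0.3]
width: 29.7
grasp_force: 0.0
t: 32.3
ee_pos: [486.8, -120.5, 155.1]
orientation: [-3.14, -0.057, 0.004]
ft_force: [0.2, 0.3, 0.0]
width: 79.7
grasp_force: 0.0
t: 32.97
ee_pos: [420.6, -371.4, 155.6]
orientation: [3.115, 0.404, -0.0]
ft_force: [-0.7, 0.0, 0.6]
width: 88.2
grasp_force: 0.0
t: 33.63
ee_pos: [421.7, -368.5, 5.2]
orientation: [3.114, 0.41, 0.001]
ft_force: [-0.4, 0.3, -0.8]
width: 87.6
grasp_force: 0.0
t: 34.47
ee_pos: [420.6, -369.3, 4.6]
orientation: [-3.115, -0.408, 0.0]
ft_force: [0.4, -0.5, 0.1]
width: 24.8
grasp_force: 0.1
t: 35.22
ee_pos: [421.5, -370.2, 156.6]
orientation: [3.112, 0.408, 0.004]
ft_force: [-0.6, -0.2, -1.5]
width: 22.0
grasp_force: 30.0
t 35.2 tcp [ 421.5 -370.2  156.6] close ang -75.1 w 22.0 F [-0.6 -0.2 -1.5] q6 0.57 tilt [ 0.003 -0.003] grip 30.0
{'n': 86, 'px': [381.0, 295.0], 'c': [427.0, -224.6], 'sz': [17.0, 61.0], 'ang': 3.6, 'z': 10.5, 'zmax': 20.7, 'rgb': [165, 164, 65]}
{'n': 55, 'px': [383.0, 314.0], 'c': [375.2, -228.6], 'sz': [25.0, 26.0], 'ang': 62.2, 'z': 9.8, 'zmax': 20.4, 'rgb': [166, 165, 67]}
```

```bash
python3 -m creep '[0.064,0.2265,0,-0.22,0.064,0.2265,0,-0.22,0.064,0.2265,0,-0.22,0.064,0.2265,0,-0.22,0.064,0.2265,0,-0.22,0.064,0.2265,0,-0.22,0.064,0.2265,0,-0.22,0.064,0.2265,0,-0.22]'
python3 -m creep '[0.0635,0.2265,0,-0.22,0.0635,0.2265,0,-0.22,0.0635,0.2265,0,-0.22,0.0635,0.2265,0,-0.22,0.0635,0.2265,0,-0.22,0.0635,0.2265,0,-0.22,0.0635,0.2265,0,-0.22,0.0635,0.2265,0,-0.22,0.0635,0.2265,0,-0.22]'
python3 -m creep '[0,0,0,0,0,0,-0.04,0,0,0,-0.08,0,0,0,-0.11,0,0,0,-0.128,0,0,0,-0.128,0,0,0,-0.128,0,0,0,-0.128,0]'
python3 -m creep '[0,0,0,0,0,0,0,0,0,0,0,0,0,0,0,0,0,0,0,0]' 0.34
python3 -m creep '[0,0,0.04,0,0,0,0.08,0,0,0,0.12,0,0,0,0.13,0,0,0,0.13,0]'
python3 -m creep '[-0.036,0.316,0,0.176,-0.036,0.316,0,0.176,-0.036,0.316,0,0.176,-0.036,0.316,0,0.176,-0.036,0.316,0,0.176,-0.036,0.316,0,0.176,-0.036,0.316,0,0.176,-0.036,0.316,0,0.176,-0.036,0.316,0,0.176,-0.036,0.316,0,0.176]' 1
python3 - <<'E'
from h import *
tool();im,W=low(); save("well2",cv2.resize(im[180:310,220:380],None,fx=4.6,fy=4.6))
i2,d=cams.get_image("side"); save("side2",i2)
print("in well");[print(x) for x in blobs(W,30,90,(480,710,10,190),20)]
E
```

```text
t: 35.93
ee_pos: [483.7, -141.1, 152.9]
orientation: [-3.14, -0.069, 0.005]
ft_force: [-0.2, -0.7, -0.5]
width: 22.1
grasp_force: 30.0
t: 36.68
ee_pos: [547.4, 82.3, 153.5]
orientation: [3.128, -0.282, -0.004]
ft_force: [-0.4, 0.3, -0.0]
width: 21.3
grasp_force: 30.0
t: 37.35
ee_pos: [548.0, 82.4, 26.7]
orientation: [3.129, -0.284, -0.001]
ft_force: [0.3, 1.3, -0.3]
width: 22.0
grasp_force: 30.0
t: 37.77
ee_pos: [548.3, 83.7, 27.1]
orientation: [-3.129, 0.281, -0.001]
ft_force: [0.4, 0.2, -0.1]
width: 29.9
grasp_force: 0.0
t: 38.18
ee_pos: [550.5, 84.1, 160.3]
orientation: [-3.127, 0.281, -0.011]
ft_force: [0.1, 0.4, 0.0]
width: 29.8
grasp_force: 0.0
t: 39.02
ee_pos: [510.6, 400.2, 154.2]
orientation: [3.14, -0.001, -0.004]
ft_force: [0.0, -0.5, -0.1]
width: 87.2
grasp_force: 0.0
t 39.0 tcp [510.6 400.2 154.2] close ang -90.0 w 87.2 F [ 0.  -0.5 -0.1] q6 2.22 tilt [-0.002 -0.002] grip 0.0
{'n': 210, 'px': [479.0, 285.0], 'c': [464.9, -509.1], 'sz': [32.0, 86.0], 'ang': 177.3, 'z': 18.8, 'zmax': 37.3, 'rgb': [160, 102, 126]}
{'n': 81, 'px': [382.0, 295.0], 'c': [431.2, -225.1], 'sz': 
[... 418 characters left out ...]
'z': 66.8, 'zmax': 86.2}
{'n': 161, 'px': [275.0, 220.0], 'c': [652.4, 89.0], 'sz': [23.0, 69.0], 'ang': 166.9, 'z': 41.1, 'zmax': 54.0}
{'n': 166, 'px': [260.0, 220.0], 'c': [648.0, 134.9], 'sz': [24.0, 75.0], 'ang': 168.2, 'z': 41.5, 'zmax': 50.5}
{'n': 164, 'px': [290.0, 224.0], 'c': [637.8, 45.7], 'sz': [23.0, 80.0], 'ang': 168.7, 'z': 39.8, 'zmax': 51.2}
{'n': 523, 'px': [286.0, 261.0], 'c': [521.2, 64.9], 'sz': [127.0, 218.0], 'ang': 124.6, 'z': 59.9, 'zmax': 84.8}
{'n': 170, 'px': [260.0, 251.0], 'c': [554.0, 131.6], 'sz': [23.0, 80.0], 'ang': 170.0, 'z': 40.5, 'zmax': 49.7}
{'n': 169, 'px': [277.0, 254.0], 'c': [546.7, 83.2], 'sz': [23.0, 79.0], 'ang': 170.1, 'z': 39.8, 'zmax': 51.7}
```

View pics/well2.png

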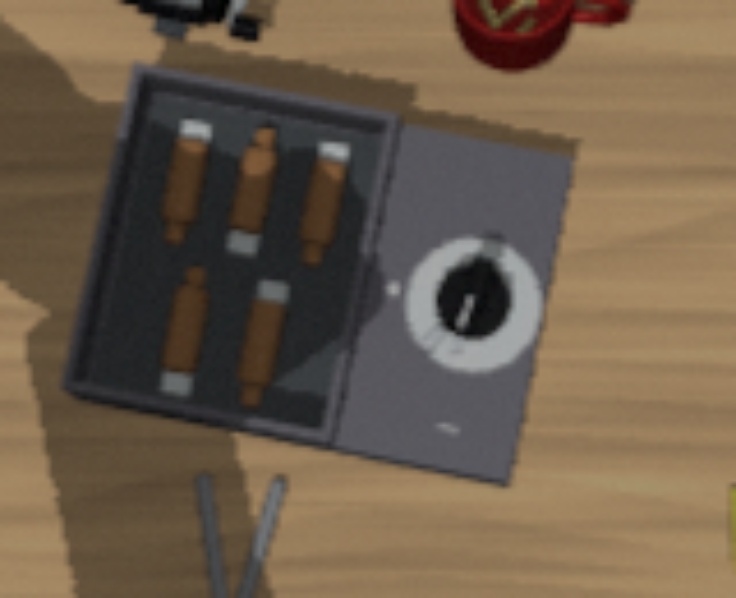

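The well view shows all five plugs lying flat and separate in the well. Next I regrip the lid, lower on its handle this time and with a full close.

```bash
python3 -m creep '[0,0,-0.04,0,0,0,-0.08,0,0,0,-0.11,0,0,0,-0.13,0,0,0,-0.13,0,0,0,-0.13,0,0,0,-0.13,0]'
python3 -m creep '[0,0,0,0,0,0,0,0,0,0,0,0,0,0,0,0,0,0,0,0,0,0,0,0,0,0,0,0,0,0,0,0,0,0,0,0,0,0,0,0]' 0
python3 -m creep '[0,0,0,0,0,0,0,0,0,0,0.03,0,0,0,0.07,0,0,0,0.11,0,0,0,0.12,0,0,0,0.12,0,0,0,0.12,0,0,0,0.12,0]'
python3 -c "
from h import *
tool()
im,d=cams.get_image('top'); W=world('top',d)
[print(x) for x in blobs(W,118,155,(350,680,250,540),100)]"
```

```text
t: 39.7
ee_pos: [512.8, 398.9, 27.5]
orientation: [-3.141, 0.007, -0.001]
ft_force: [0.7, -0.6, 0.1]
width: 87.7
grasp_force: 0.0
t: 40.53
ee_pos: [512.1, 399.6, 26.6]
orientation: [3.141, -0.005, -0.0]
ft_force: [-0.9, -0.1, -1.2]
width: 24.6
grasp_force: 0.0
t: 41.28
ee_pos: [510.7, 398.5, 144.2]
orientation: [3.139, -0.005, -0.005]
ft_force: [-0.3, -0.1, -3.0]
width: 21.8
grasp_force: 30.0
t 41.3 tcp [510.7 398.5 144.2] close ang -90.2 w 21.8 F [-0.3 -0.1 -3. ] q6 2.22 tilt [-0.003 -0.002] grip 30.0
{'n': 1945, 'px': [175.0, 253.0], 'c': [514.0, 387.2], 'sz': [154.0, 218.0], 'ang': 179.9, 'z': 138.1, 'zmax': 151.1}
```

```bash
python3 -m creep '[0.0865,-0.3,0,-0.179,0.0865,-0.3,0,-0.179,0.0865,-0.3,0,-0.179,0.0865,-0.3,0,-0.179,0.0865,-0.3,0,-0.179,0.0865,-0.3,0,-0.179,0.0865,-0.3,0,-0.179,0.0865,-0.3,0,-0.179,0.0865,-0.3,0,-0.179,0.0865,-0.3,0,-0.179]'
python3 -m creep '[0,0,0,0,0,0,0,0,0,0,-0.02,0,0,0,-0.04,0,0,0,-0.046,0,0,0,-0.046,0,0,0,-0.046,0]'
python3 -m creep '[0,0,-0.002,0,0,0,-0.004,0,0,0,-0.006,0,0,0,-0.006,0,0,0,-0.006,0]'
python3 -m creep '[0,0,-0.001,0,0,0,-0.002,0,0,0,-0.003,0,0,0,-0.003,0,0,0,-0.003,0]'
python3 - <<'E'
from h import *
tool()
d=cams.get_image('top')[1]; W=world('top',d)
[print(x) for x in blobs(W,70,93,(470,730,-20,220),300)]
im,d=cams.get_image('side'); save("seat",im[170:290,260:400].repeat(4,0).repeat(4,1))
E
```

```text
t: 42.17
ee_pos: [597.7, 98.2, 144.6]
orientation: [3.128, -0.29, -0.005]
ft_force: [-0.1, 1.0, -2.6]
width: 21.5
grasp_force: 30.0
t: 42.75
ee_pos: [598.4, 100.5, 100.6]
orientation: [3.129, -0.284, -0.001]
ft_force: [-0.4, 0.6, -2.5]
width: 21.8
grasp_force: 30.0
t: 43.17
ee_pos: [598.7, 99.6, 94.9]
orientation: [-3.128, 0.286, -0.0]
ft_force: [-0.7, -0.5, -3.0]
width: 21.9
grasp_force: 30.0
t: 43.58
ee_pos: [598.6, 99.6, 91.6]
orientation: [3.129, -0.286, -0.0]
ft_force: [-0.5, 0.2, -2.7]
width: 21.1
grasp_force: 30.0
t 43.6 tcp [598.6  99.6  91.6] close ang -100.4 w 21.1 F [-0.5  0.2 -2.7] q6 1.90 tilt [-0. -0.] grip 30.0
{'n': 874, 'px': [293.0, 230.0], 'c': [591.0, 44.9], 'sz': [74.0, 218.0], 'ang': 172.3, 'z': 84.8, 'zmax': 93.0}
```

View pics/seat.png

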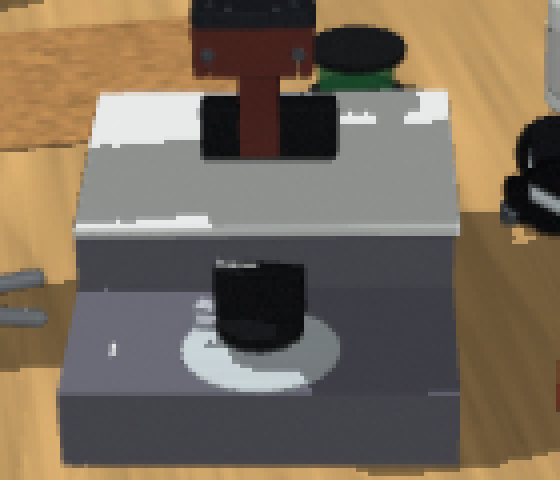

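```bash
python3 -m creep '[0,0,-0.001,0,0,0,-0.002,0,0,0,-0.002,0,0,0,-0.002,0]'
python3 -m creep '[0,0,0,0,0,0,0,0,0,0,0,0,0,0,0,0]' 0.5
python3 -m creep '[0,0,0.03,0,0,0,0.06,0,0,0,0.09,0,0,0,0.11,0,0,0.04,0.11,0.125,0,0.08,0.11,0.25,0,0.12,0.11,0.375,0,0.15,0.11,0.5,0,0.15,0.11,0.625,0,0.15,0.11,0.75]'
python3 - <<'E'
from h import *
tool()
d=cams.get_image('top')[1]; W=world('top',d)
[print(x) for x in blobs(W,70,93,(470,730,-20,220),300)]
[print(x) for x in blobs(W,93,130,(480,720,-120,150),20)]
W=world('side',cams.get_image('side')[1])
for b in ((93,140,560,640,60,140),(60,110,520,620,-100,-10)):
  p=W[(W[...,2]>b[0])&(W[...,2]<b[1])&(W[...,0]>b[2])&(W[...,0]<b[3])&(W[...,1]>b[4])&(W[...,1]<b[5])]
  print(np.round(np.percentile(p,[5,50,95],axis=0),1).tolist())
E
```

```text
t: 44.02
ee_pos: [598.6, 99.6, 89.6]
orientation: [3.129, -0.286, -0.0]
ft_force: [-0.0, -0.7, -3.5]
width: 21.8
grasp_force: 30.0
t: 44.35
ee_pos: [598.9, 99.7, 89.9]
orientation: [-3.128, 0.286, -0.001]
ft_force: [-0.5, -0.5, -0.2]
width: 42.6
grasp_force: 0.0
t: 45.18
ee_pos: [598.3, 251.9, 199.7]
orientation: [-3.012, -0.894, -0.001]
ft_force: [-0.9, -0.3, 0.5]
width: 43.8
grasp_force: 0.0
t 45.2 tcp [598.3 251.9 199.7] close ang -56.9 w 43.8 F [-0.9 -0.3  0.5] q6 1.37 tilt [0. 0.] grip 0.0
{'n': 4263, 'px': [270.0, 234.0], 'c': [601.5, 99.7], 'sz': [177.0, 218.0], 'ang': 169.7, 'z': 83.1, 'zmax': 93.0}
{'n': 248, 'px': [269.0, 232.0], 'c': [600.6, 99.2], 'sz': [23.0, 82.0], 'ang': 169.4, 'z': 117.8, 'zmax': 129.1}
{'n': 76, 'px': [323.0, 243.0], 'c': [571.0, -52.2], 'sz': [14.0, 47.0], 'ang': 161.3, 'z': 97.4, 'zmax': 107.4}
[[568.1, 80.7, 95.0], [602.3, 90.9, 110.2], [636.3, 104.4, 119.4]]
[[549.9, -75.6, 61.3], [570.5, -60.1, 77.2], [592.6, -46.0, 96.8]]
```

The lid is back at its starting height (plate top 83.1 mm), so it is seated. Next is the knob at (571,-52), bar angle 161.3°.

```bash
python3 -m creep '[-0.014,-0.151,-0.02,1.12,-0.014,-0.151,-0.02,1.12,-0.014,-0.151,-0.02,1.12,-0.014,-0.151,-0.02,1.12,-0.014,-0.151,-0.02,1.12,-0.014,-0.151,-0.02,1.12,-0.014,-0.151,-0.02,1.12,-0.014,-0.151,-0.02,1.12,-0.014,-0.151,-0.02,1.12,-0.014,-0.151,-0.02,1.12]'
python3 -m creep '[-0.014,-0.151,-0.02,1.12,-0.014,-0.151,-0.02,1.12,-0.014,-0.151,-0.02,1.12,-0.014,-0.151,-0.02,1.12,-0.014,-0.151,-0.02,1.12,-0.014,-0.151,-0.02,1.12,-0.014,-0.151,-0.02,1.12,-0.014,-0.151,-0.02,1.12,-0.014,-0.151,-0.02,1.12,-0.014,-0.151,-0.02,1.12]'
python3 -m creep '[0,0,0,0,0,0,0,0]'
python3 -c "
from h import *
tool()"
```

```text
t: 46.12
ee_pos: [584.6, 98.0, 179.8]
orientation: [2.088, 2.347, 0.0]
ft_force: [0.7, -0.3, 0.8]
width: 43.7
grasp_force: 0.0
t: 46.95
ee_pos: [570.6, -52.7, 159.8]
orientation: [0.525, 3.097, 0.0]
ft_force: [0.2, 0.9, -0.1]
width: 43.6
grasp_force: 0.0
t: 47.12
ee_pos: [570.6, -52.5, 159.7]
orientation: [0.532, 3.096, 0.0]
ft_force: [-0.1, -0.1, -0.4]
width: 43.9
grasp_force: 0.0
t 47.1 tcp [570.6 -52.5 159.7] close ang 70.5 w 43.9 F [-0.1 -0.1 -0.4] q6 -1.34 tilt [ 0. -0.] grip 0.0
```

```bash
python3 -m creep '[0,0,-0.03,0.01,0,0,-0.06,0.01,0,0,-0.08,0.01,0,0,-0.089,0.01,0,0,-0.089,0.01,0,0,-0.089,0.01]'
python3 -m creep '[0,0,0,0,0,0,0,0,0,0,0,0,0,0,0,0,0,0,0,0,0,0,0,0,0,0,0,0,0,0,0,0]' 0
python3 -m creep '[0,0,-0.003,0,0,0,-0.006,0,0,0,-0.0085,0,0,0,-0.0085,0,0,0,-0.0085,0]'
python3 - <<'E'
from h import *
tool()
W=world('side',cams.get_image('side')[1]);b=(60,110,520,620,-100,-10)
p=W[(W[...,2]>b[0])&(W[...,2]<b[1])&(W[...,0]>b[2])&(W[...,0]<b[3])&(W[...,1]>b[4])&(W[...,1]<b[5])]
im=cams.get_image('side')[0]; save("knob",im[170:290,260:400].repeat(4,0).repeat(4,1))
E
```

```text
t: 47.62
ee_pos: [570.9, -52.4, 70.9]
orientation: [-0.509, -3.1, 0.0]
ft_force: [1.3, -0.5, 1.0]
width: 44.4
grasp_force: 0.0
t: 48.28
ee_pos: [571.0, -52.3, 71.0]
orientation: [0.506, 3.1, 0.0]
ft_force: [-0.0, 1.7, 2.4]
width: 13.6
grasp_force: 30.0
t: 48.7
ee_pos: [571.0, -52.3, 62.4]
orientation: [0.506, 3.1, 0.0]
ft_force: [-1.1, 1.4, 7.3]
width: 13.9
grasp_force: 30.0
t 48.7 tcp [571.  -52.3  62.4] close ang 71.4 w 13.9 F [-1.1  1.4  7.3] q6 -1.36 tilt [0.001 0.   ] grip 30.0
```

View pics/knob.png

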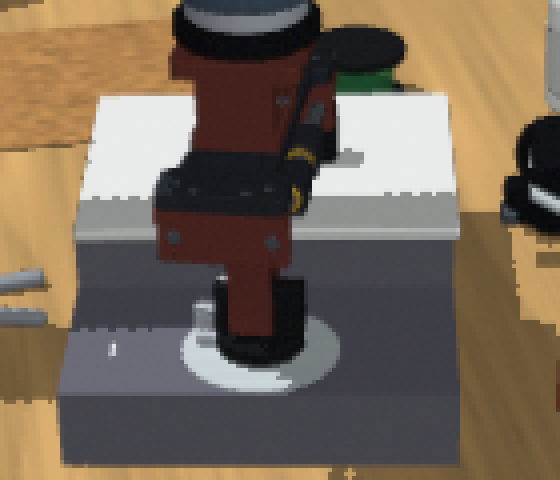

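The gripper holds the knob bar pressed in (bar at (260,310) in the crop, tooth to its left). I'll push 1 mm more and turn clockwise.

```bash
python3 -m creep '[0,0,-0.001,0,0,0,-0.001,-0.08,0,0,-0.001,-0.16,0,0,-0.001,-0.24,0,0,-0.001,-0.32,0,0,-0.001,-0.4,0,0,-0.001,-0.48,0,0,-0.001,-0.56,0,0,-0.001,-0.64,0,0,-0.001,-0.64,0]'
python3 -m creep '[0,0,0,-0.1,0,0,0,-0.2,0,0,0,-0.3,0,0,0,-0.4,0,0,0,-0.5,0,0,0,-0.56,0,0,0,-0.6,0,0,0,-0.6,0,0,0,-0.6]'
python3 -c "
from h import *
o=tool();print(o['moment'])"
```

```text
t: 49.55
ee_pos: [572.0, -51.2, 62.7]
orientation: [1.4, 2.81, 0.004]
ft_force: [2.1, 8.2, 7.2]
width: 13.9
grasp_force: 30.0
t 49.5 tcp [572.  -51.2  62.7] close ang 37.0 w 13.9 F [2.1 8.2 7.2] q6 -0.76 tilt [0.003 0.001] grip 30.0
[ 1.50105585 -0.41273218  0.00598459]validation failed for argument at $...
```

The first call was refused because it had one number too many. The second ran, turning the knob by 0.6 rad while it was held in. I'll settle and continue in smaller steps.

```bash
python3 -m creep '[0,0,0,0,0,0,0,0]'; python3 -m creep '[0,0,0,-0.06,0,0,0,-0.12,0,0,0,-0.18,0,0,0,-0.18]'
python3 -c "
from h import *
o=tool();print(o['moment'])
im=cams.get_image('side')[0]; save('knob2',im[170:290,260:400].repeat(4,0).repeat(4,1))"
```

```text
t: 49.72
ee_pos: [572.0, -51.2, 62.7]
orientation: [1.4, 2.81, 0.004]
ft_force: [1.6, 7.5, 7.4]
width: 13.8
grasp_force: 30.0
t: 50.05
ee_pos: [572.4, -51.0, 62.8]
orientation: [1.651, 2.67, 0.005]
ft_force: [1.8, 8.6, 7.4]
width: 13.3
grasp_force: 30.0
t 50.0 tcp [572.4 -51.   62.8] close ang 26.5 w 13.3 F [1.8 8.6 7.4] q6 -0.58 tilt [0.003 0.002] grip 30.0
[ 1.81969888 -0.59917156 -0.04704928]
```

View pics/knob2.png

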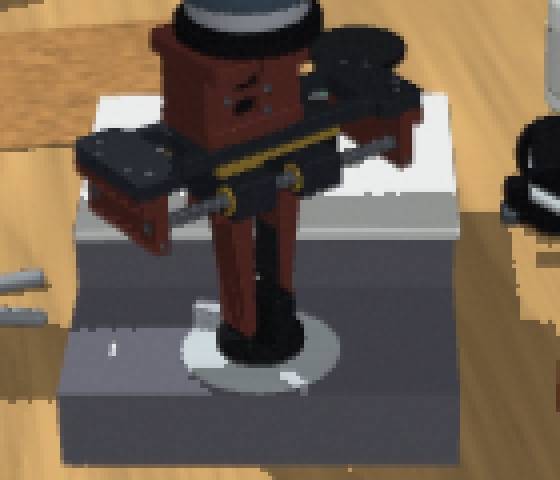

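The knob is turning with the gripper and now sits at about 0.93 rad. I'll carry on to the end stop.

```bash
python3 -m creep '[0,0,0,-0.08,0,0,0,-0.16,0,0,0,-0.24,0,0,0,-0.32,0,0,0,-0.4,0,0,0,-0.45,0,0,0,-0.48,0,0,0,-0.49,0,0,0,-0.49]'
python3 -c "
from h import *
o=tool();print(o['moment'])"
```

```text
t: 50.85
ee_pos: [573.5, -50.7, 63.2]
orientation: [2.246, 2.193, 0.008]
ft_force: [5.5, 11.1, 6.9]
width: 13.6
grasp_force: 30.0
t 50.9 tcp [573.5 -50.7  63.2] close ang -1.4 w 13.6 F [ 5.5 11.1  6.9] q6 -0.09 tilt [0.006 0.002] grip 30.0
[ 2.09476476 -1.01700642  0.10500783]
```

```bash
python3 -m creep '[0,0,0,-0.02,0,0,0,-0.04,0,0,0,-0.05,0,0,0,-0.05]'
python3 -c "
from h import *
o=tool();print(o['moment'])"
```

```text
t: 51.18
ee_pos: [573.5, -50.8, 63.2]
orientation: [2.298, 2.138, 0.008]
ft_force: [5.5, 10.8, 6.7]
width: 14.3
grasp_force: 30.5
t 51.2 tcp [573.5 -50.8  63.2] close ang -4.1 w 14.3 F [ 5.5 10.8  6.7] q6 -0.04 tilt [0.006 0.001] grip 30.5
[ 2.10179051 -1.02089601  0.75934694]
```

The moment rises and the fingers spread, so the end stop is reached. Releasing.

```bash
python3 -m creep '[0,0,0,0,0,0,0,0,0,0,0,0,0,0,0,0]' 0.5
python3 -m creep '[0,0,0.03,0,0,0,0.07,0,0,0,0.11,0,0,0,0.15,0,-0.02,0.04,0.16,0,-0.04,0.08,0.16,0,-0.06,0.12,0.16,0,-0.08,0.16,0.16,0,-0.1,0.2,0.16,0,-0.1,0.24,0.16,0]'
python3 -m creep '[-0.05,0.1,0,0,-0.05,0.1,0,0,-0.05,0.1,0,0,-0.05,0.1,0,0]'
python3 - <<'E'
from h import *
tool()
im,d=cams.get_image('top'); W=world('top',d)
[print(x) for x in blobs(W,70,93,(470,730,-20,220),300)]
[print(x) for x in blobs(W,92,130,(480,720,-120,150),15)]
low(); save('fin',im)
E
```

```text
t: 51.52
ee_pos: [571.3, -52.5, 62.3]
orientation: [2.3, 2.139, 0.001]
ft_force: [-0.5, 0.6, 4.6]
width: 37.7
grasp_force: 2.7
t: 52.35
ee_pos: [469.2, 174.9, 221.5]
orientation: [-2.301, -2.138, 0.004]
ft_force: [1.1, -0.6, -0.1]
width: 43.9
grasp_force: 0.0
t: 52.68
ee_pos: [420.1, 277.9, 221.6]
orientation: [-2.296, -2.143, 0.001]
ft_force: [-0.1, -0.4, 0.0]
width: 43.3
grasp_force: 0.0
t 52.7 tcp [420.1 277.9 221.6] close ang -3.9 w 43.3 F [-0.1 -0.4  0. ] q6 0.63 tilt [-0.001  0.   ] grip 0.0
{'n': 4251, 'px': [270.0, 234.0], 'c': [601.6, 99.7], 'sz': [177.0, 217.0], 'ang': 169.6, 'z': 83.2, 'zmax': 92.9}
{'n': 252, 'px': [269.0, 232.0], 'c': [601.0, 101.8], 'sz': [29.0, 80.0], 'ang': 169.8, 'z': 117.8, 'zmax': 127.9}
{'n': 77, 'px': [323.0, 243.0], 'c': [570.4, -52.9], 'sz': [14.0, 45.0], 'ang': 90.0, 'z': 97.2, 'zmax': 105.9}
{'n': 204, 'px': [479.0, 285.0], 'c': [463.0, -508.1], 'sz': [26.0, 83.0], 'ang': 5.7, 'z': 19.2, 'zmax': 34.4, 'rgb': [158, 102, 126]}
{'n': 139, 'px': [382.0, 303.0], 'c': [415.5, -227.2], 'sz': [24.0, 103.0], 'ang': 2.0, 'z': 10.5, 'zmax': 21.7, 'rgb': [166, 164, 68]}
```

View pics/fin.png

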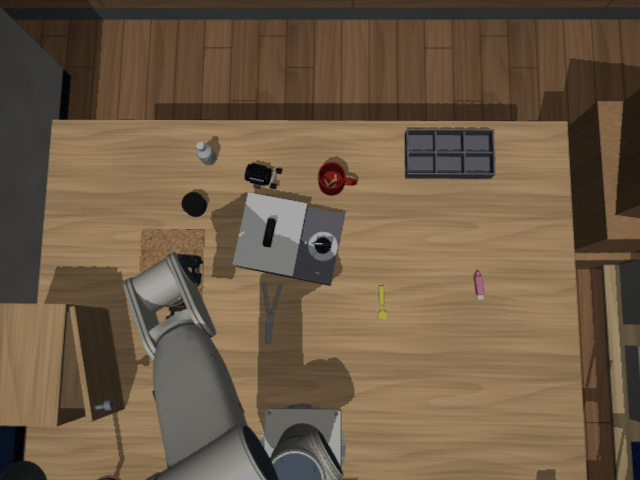

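The final view shows the lid seated (269,232) and the knob bar sprung out at its end stop (322,245). The yellow lure (382,303), the pink look-alike (479,285) and the other things are in place.

```bash
python3 -c "
from workcell import ticket
print(ticket.close_job())"
```

```text
the job is handed in; nothing more can be done
None
```

The job is handed in: all five wooden plugs are in the well, the lid is seated again, and the knob is at its end stop (about 1.39 rad) and sprung out. The soft lure, the pink look-alike and the other things are where they were. It took about 53 s of the 210 s.

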